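# Deal the last jars and set the guarded batch dial

### The job

Finish the two food parcels: stand one jar upright in the empty gap of each of the two part-packed cartons, setting each down gently and letting go. Then reach into the well of the control box, turn the sunken batch dial clockwise until its pointer is at the mark with two dots (two parcels ready), and let go. Do not shift the bottle, the tall tin or the tea packet.

Things in the scene. Friction and masses are not known exactly. Their poses are not given: they have to be found in the camera images.
- jar1: a full glass sauce jar with a metal screw lid, standing upright and loose on the bench: 120 mm tall, body 54 mm across, lid 56 mm across from 94 to 120 mm height (grip it by the lid), about 300 g. Origin: centre of its underside, z up. The two jars are alike
- jar2: a full glass sauce jar with a metal screw lid, standing upright and loose on the bench: 120 mm tall, body 54 mm across, lid 56 mm across from 94 to 120 mm height (grip it by the lid), about 300 g. Origin: centre of its underside, z up. The two jars are alike
- carton1: an open-topped cardboard carton, 200 mm (its x) by 150 mm (its y) by 60 mm high, walls and floor 5 mm thick; stands fixed on the bench. Its +x half is full of two tins behind a card divider, tops 51 mm up; its -x half is the empty gap. Origin: centre of its underside, z up
- carton2: an open-topped cardboard carton, 200 mm (its x) by 150 mm (its y) by 60 mm high, walls and floor 5 mm thick; stands fixed on the bench. Its +x half is full of two tins behind a card divider, tops 51 mm up; its -x half is the empty gap. Origin: centre of its underside, z up. Same as carton1; the two cartons and the dial box may stand in any of the three places
- carton1_gap (a point): centre of the floor of carton1's empty gap, 5 mm above the bench and 46 mm from the carton's centre along its -x; axes as the carton's. The gap is 98 mm (x) by 140 mm (y), from floor to rim 55 mm
- carton2_gap (a point): centre of the floor of carton2's empty gap, 5 mm above the bench and 46 mm from the carton's centre along its -x; axes as the carton's. The gap is 98 mm (x) by 140 mm (y), from floor to rim 55 mm
- dial_box: the line's grey painted control box, 150 x 150 mm and 70 mm high, fixed on the bench. In the middle of its top is a round well 96 mm across and 50 mm deep with the black dial at the bottom. Raised white dots on the lip, 60 mm from the axis, mark its positions clockwise from above: one dot, two dots, three dots. Origin: centre of its underside, z up
- dial (a joint): turn of the dial about its upright axis, rad, growing clockwise from above, from stop to stop 0 to 3.0. At 0 the pointer lies along the box's -x; one dot is at 0.3, two dots at 1.5, three dots at 2.7. It starts between 0 and 0.9, needs about 0.06 to 0.1 N m to turn and stays where it is left
- dial_grip (a point): point on the dial's axis to grip at: 54 mm above the bench, 16 mm below the lip. The dial is a disc (52 mm across, top 40 mm below the lip) with an upright grip bar 58 mm long along the point's x, 16 mm thick along its y, top 66 mm above the bench. Its pointed end with the white line is at the point's -x, 37 mm out. 40 mm of room either side of the bar. The point turns with the dial, z up
- bottle: bystander: a closed amber sauce bottle, 180 mm tall, 64 mm across, standing loose. Origin: centre of its underside
- tin: bystander: a tall food tin, 100 mm tall, 74 mm across, standing loose. Origin: centre of its underside
- tea: bystander: a plain card tea packet, 50 x 110 x 75 mm high, loose. Origin: centre of its underside
Not all that is in view belongs to the job. Leave any black or purple look-alike of the jar2 alone. Leave any black look-alike of the jar1 alone.

How it is judged:
On the way, in this order (a step that is already met when the one before it is completed fails the run):
1. one jar stands in the gap of each carton, released (((x of jar1 in the frame of carton1_gap between -0.025 and 0.025 m and y of jar1 in the frame of carton1_gap between -0.055 and 0.055 m and z of jar1 in the frame of carton1_gap between -0.006 and 0.008 m and x of jar2 in the frame of carton2_gap between -0.025 and 0.025 m and y of jar2 in the frame of carton2_gap between -0.055 and 0.055 m and z of jar2 in the frame of carton2_gap between -0.006 and 0.008 m) or (x of jar1 in the frame of carton2_gap between -0.025 and 0.025 m and y of jar1 in the frame of carton2_gap between -0.055 and 0.055 m and z of jar1 in the frame of carton2_gap between -0.006 and 0.008 m and x of jar2 in the frame of carton1_gap between -0.025 and 0.025 m and y of jar2 in the frame of carton1_gap between -0.055 and 0.055 m and z of jar2 in the frame of carton1_gap between -0.006 and 0.008 m)) and angle between each of jar1, jar2's own z axis and vertical below 0.12 rad and linear speed of each of jar1, jar2 below 0.03 m/s and contact force between the fingers and jar1 below 0.5 N and contact force between the fingers and jar2 below 0.5 N), for 0.2 s.
2. the dial points at the two dots (value of joint dial between 1.35 and 1.65 rad), for 0.2 s.
At the end, for the whole second after the job is handed in: One jar stands in each carton's empty gap: foot on the carton's floor (within 8 mm), inside the gap, upright within 0.12 rad, at rest and released; and the dial rests, released, at the two-dot mark: its joint between 1.35 and 1.65 rad (1.5 +- 0.15) (all of step 1 and all of step 2 and contact force between the fingers and dial_box below 0.5 N and velocity of joint dial between -0.05 and 0.05 rad/s); the robot touches nothing.
It fails at once if the bottle is shifted by more than 30 mm or tipped over (distance of bottle from where it was at the start of the episode above 0.03 m or angle between bottle's own z axis and vertical above 0.5 rad).
It fails at once if the tall tin is shifted by more than 30 mm or tipped over (distance of tin from where it was at the start of the episode above 0.03 m or angle between tin's own z axis and vertical above 0.5 rad).
It fails at once if the tea packet is shifted by more than 30 mm or tipped over (distance of tea from where it was at the start of the episode above 0.03 m or angle between tea's own z axis and vertical above 0.5 rad).
It fails at once if a jar is dropped or thrown into a carton (faster than 0.45 m/s within 30 mm of the gap's floor) ((linear speed of jar1 above 0.45 m/s and horizontal distance between jar1 and carton1_gap below 0.06 m and z of jar1 in the frame of carton1_gap below 0.03 m) or (linear speed of jar1 above 0.45 m/s and horizontal distance between jar1 and carton2_gap below 0.06 m and z of jar1 in the frame of carton2_gap below 0.03 m) or (linear speed of jar2 above 0.45 m/s and horizontal distance between jar2 and carton1_gap below 0.06 m and z of jar2 in the frame of carton1_gap below 0.03 m) or (linear speed of jar2 above 0.45 m/s and horizontal distance between jar2 and carton2_gap below 0.06 m and z of jar2 in the frame of carton2_gap below 0.03 m)).
It also fails if it takes over 64 s, if anything falls off the work surface, if the arm or the gripper's body presses on something with over 40 N, if the wrist force passes 120 N, or if a joint passes its speed limit or range.

### The arm

A 6-joint arm with a two-finger parallel gripper is mounted at the origin on the work surface. World frame = base frame: x ahead of the robot, y to its left, z up, the work surface at z = 0. Lengths are in m, angles in rad, forces in N, time in s.
With the tool pointing down it reaches from about 0.325 to 0.775 m from the base axis. Payload 9.3 kg.
Tool frame: the origin (TCP) lies at the very end of the fingers, on their centre line; the grasp point (between the pads) lies 19 mm behind it; z points along the fingers, y is the line along which they close (so a half turn about z gives the same grasp; the last joint's range is limited). The gripper opens to 85 mm and grips with 20 to 120 N. Pads are 22 mm wide; open, the fingers measure 114 mm over their backs; the gripper's body (76 mm by 85 mm) begins 54 mm behind the grasp point. The pads swing forward as they close: fully open they stand 13 mm farther back than shut.
Start: joints at [1.061, 0.259, 0.021, 1.334, 0, 1.418], TCP at [0.192, 0.515, 0.231] pointing down, gripper open.
Joint ranges: [-3.04, 3.04], [-0.91, 1.82], [-1.04, 1.36], [-1.92, 1.95], [-1.52, 1.45], [-3.14, 3.14]. Speed limits (rad/s): [2.22, 2.22, 2.79, 3.14, 3.14, 3.14].

### API

Orientations are given as a unit quaternion [w, x, y, z].
In Python, from bench import ctrl gives the robot as it stands. Calls block until the motion is done:
- ctrl.movep(position, orientation): joint-space move of the TCP to a pose.
- ctrl.line_to(position, max_speed=0.15, ori=None): straight line of the TCP; ori=None keeps the orientation; max_speed is the mean speed in m/s.
- ctrl.move_joints(angles): joint-space move.
- ctrl.gripper_open() and ctrl.gripper_close(force=None): open the fingers fully, or close them until they stop; force is the grip in N (None keeps the last).
- ctrl.wait(seconds).
- ctrl.ik(position, orientation): joint angles nearest the present ones, or None.
- ctrl.snapshot(name): name is "side" or "top" or "wrist"; returns the picture (400x640x3 uint8, blue, green, red); there is no depth.
- ctrl.camera_model(name): a dict with "intrinsics" (3x3 intrinsics, pixels), "rvec" (rotation vector, rad) and "tvec" (3), from world to camera coordinates, as OpenCV has them; the wrist camera has in their place "hand_eye" (4x4, takes a point from camera to tool coordinates, whose origin is the TCP and whose axes are the flange's). Camera axes: x right, y down, z forward; pixel columns grow to the right and rows downward; lengths in m; the calibration is good to about 2 mm. The wrist camera is an equidistant fisheye: a pixel r from the principal point sees the ray r / f radians off the axis. A picture is of the moment at which its call begins: read the wrist's pose just before it. camera_model takes no time and is no camera call.
A pose or a line that the arm cannot do raises ctrl.MotionError and nothing moves.
- ctrl.close_job(): hands the job in; it is judged then, once.
Readings, each from a call of its own:
- ctrl.read_time_s(): time.
- ctrl.read_joint_positions(): joint angles.
- ctrl.read_dq(): joint speeds.
- ctrl.read_joint_efforts(): joint torques, N m.
- ctrl.read_eef_pos(): TCP position.
- ctrl.read_eef_rot(): TCP orientation.
- ctrl.read_ft_force(): force on the tool from outside, world axes, zero at the start.
- ctrl.read_ft_torque(): the same for the moment, N m.
- ctrl.read_gripper_width(): finger opening in m.
- ctrl.read_finger_force(): force on a finger pad.
Only numpy, scipy, OpenCV 4.12 (cv2) and the standard library are available. Lean on these libraries where they do the work, as an engineer would, in place of code of your own. Each camera call takes 0.05 s, during which the arm holds its last target. There are 200 camera calls.

## Working session

There is one attempt and no reset: what is moved stays moved. The work goes in short steps, each a Python script; the robot and the scene stay as the last script left them, time stands still between calls to the robot, and variables do not carry over. Pictures are saved under pics/ and viewed, at most 10 in all, crops included, and the job is handed in when it is done.

```bash
mkdir -p pics; python3 - <<'E'
from bench import ctrl
import cv2,numpy as np
for n in ("top","side"):
    cv2.imwrite(f"pics/{n}0.png",ctrl.snapshot(n)); m=ctrl.camera_model(n); print(n,m)
print(ctrl.camera_model("wrist"),ctrl.read_eef_rot(),ctrl.read_time_s())
E
```

```text
top {'intrinsics': array([[397.24060421,   0.        , 319.80032932],
       [  0.        , 397.24060421, 198.32251353],
       [  0.        ,   0.        ,   1.        ]]), 'rvec': array([ 2.1818285 , -2.12344977,  0.16945583]), 'tvec': array([1.78214235e-04, 5.51673749e-01, 1.11875436e+00])}
side {'intrinsics': array([[452.86631487,   0.        , 314.17597424],
       [  0.        , 452.86631487, 198.21600963],
       [  0.        ,   0.        ,   1.        ]]), 'rvec': array([ 2.32170395, -0.61583253,  0.2510688 ]), 'tvec': array([-0.45153962,  0.25589099,  1.20704724])}
{'intrinsics': array([[309.70691629,   0.        , 321.89459386],
       [  0.        , 309.70691629, 201.63765378],
       [  0.        ,   0.        ,   1.        ]]), 'hand_eye': array([[ 8.44110886e-04, -9.47167049e-01, -3.20739566e-01,
         8.31543214e-02],
       [ 9.99999449e-01,  5.99244417e-04,  8.62150742e-04,
        -3.51273676e-05],
       [-6.24399379e-04, -3.20740117e-01,  9.47167032e-01,
        -1.42883676e-01],
       [ 0.00000000e+00,  0.00000000e+00,  0.00000000e+00,
         1.00000000e+00]])} [-1.89042818e-04  1.77463583e-01  9.84127178e-01 -5.81263050e-04] 0.1
```

View pics/top0.png

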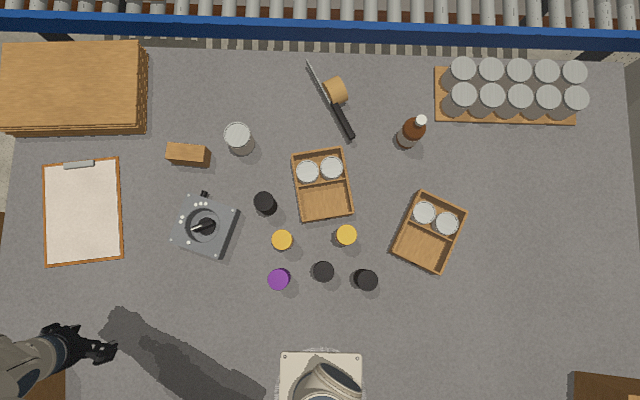

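View pics/side0.png

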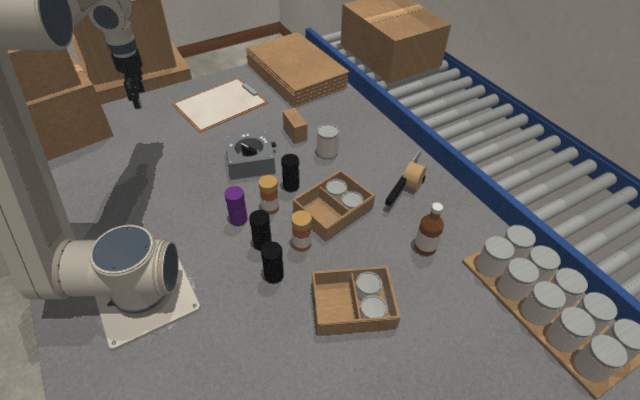

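The top picture shows the yellow-lidded jars at about (282,240) and (346,235). One carton is at about (322,185) and another at (430,232), both with their gaps toward the robot. The dial box is at (205,227). I'll enlarge this area.

```bash
python3 - <<'E'
import cv2
a=cv2.imread("pics/top0.png")
cv2.imwrite("pics/topc.png",cv2.resize(a[140:290,270:470],None,fx=4,fy=4,interpolation=cv2.INTER_CUBIC))
cv2.imwrite("pics/dialc.png",cv2.resize(a[180:270,160:250],None,fx=6,fy=6,interpolation=cv2.INTER_CUBIC))
E
```

```text
(no output)
```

View pics/topc.png

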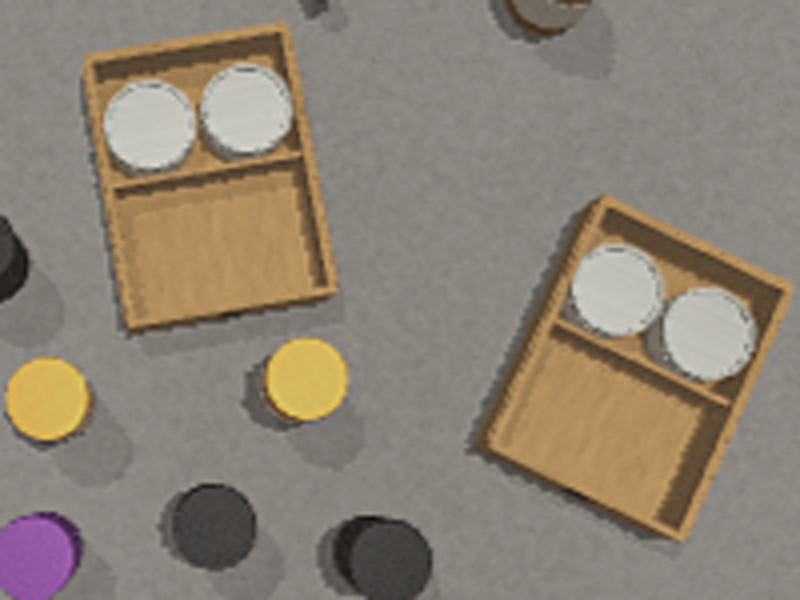

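View pics/dialc.png

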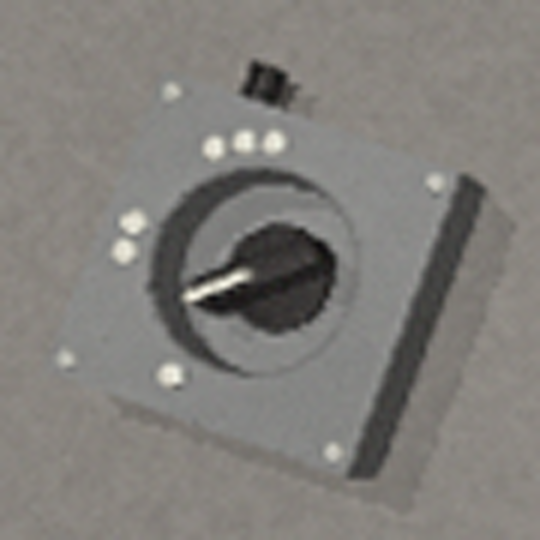

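```bash
cat > h.py <<'E'
from bench import ctrl
import cv2,numpy as np
def topxy(px,z,cam="top"):
    m=ctrl.camera_model(cam); R=cv2.Rodrigues(m["rvec"])[0]; K=np.array(m["intrinsics"])
    px=np.atleast_2d(np.array(px,float)); d=np.c_[px,np.ones(len(px))]@np.linalg.inv(K).T@R
    c=-R.T@np.array(m["tvec"]).ravel()
    return (c+d*((z-c[2])/d[:,2])[:,None])[:,:2]
def crop(p,s,x0,y0): return (np.array(p,float)+.5)/s-.5+[x0,y0]
def down(phi): # tool pointing down, closing line (y) at heading phi
    a=(phi+np.pi/2)/2; return [0,np.cos(a),np.sin(a),0]
E
python3 - <<'E'
from h import *
np.set_printoptions(precision=4,suppress=True)
tc=lambda p:crop(p,4,270,140); dc=lambda p:crop(p,6,160,180)
print("jars R,L",topxy(tc([[307,379],[48,399]]),.12))
for c in ([[87,55],[288,25],[337,292],[128,330]],[[604,197],[792,287],[684,541],[487,450]]):
    P=topxy(tc(c),.06); ctr=P.mean(0)
    ax=(P[0]+P[1]-P[2]-P[3])/2; L=np.linalg.norm(ax); u=ax/L
    print("carton",ctr,"len",L,np.linalg.norm(P[0]-P[1]),"yaw",np.arctan2(u[1],u[0]),"gap",ctr-.046*u)
S=topxy(dc([[171,91],[436,181],[333,452],[65,358]]),.07); c=S.mean(0); print("box",c,"sides",np.linalg.norm(np.roll(S,1,0)-S,axis=1))
h=lambda p:np.arctan2(*(p-c)[::-1])
D=topxy(dc([[171,374],[128.5,236.5],[245,141]]),.071)
for p,q in zip(D,(.3,1.5,2.7)): print("dot r",np.linalg.norm(p-c),"yaw est",h(p)+q-np.pi)
for q,z in (([188,297],.05),([188,297],.066)):
    t=topxy(dc(q),z)[0]; print("tip r",np.linalg.norm(t-c),"heading",h(t))
E
```

```text
jars R,L [[ 0.4443 -0.0577]
 [ 0.4263  0.115 ]]
carton [0.5931 0.0098] len 0.2007939124828329 0.1483100690234511 yaw 0.18748097592508395 gap [0.5479 0.0013]
carton [ 0.4624 -0.3007] len 0.20004454478058054 0.14799489436860233 yaw -0.42651779972414783 gap [ 0.4205 -0.2817]
box [0.4638 0.3447] sides [0.1325 0.1328 0.1333 0.1326]
dot r 0.059782421544435964 yaw est -0.29406755179138155
dot r 0.059464889363172804 yaw est -0.3027266628299019
dot r 0.060468175233547625 yaw est -0.32798536542143
tip r 0.03689135293542617 heading 1.9174759542192745
tip r 0.032655938512595656 heading 1.9958255712873638
```

```bash
cat > jar.py <<'E'
from h import *
def jar(pick,place,phi0,phi1,grip=40):
    zg,zu=.084,.175
    q=down(phi0)
    ctrl.movep([*pick,zu],q); ctrl.line_to([*pick,zg],.12)
    ctrl.gripper_close(grip); print("w",ctrl.read_gripper_width(),ctrl.read_finger_force())
    ctrl.line_to([*pick,zu],.12); print("up w",ctrl.read_gripper_width(),ctrl.read_ft_force())
    ctrl.line_to([*place,zu],.15,down(phi1))
    ctrl.line_to([*place,zg+.020],.1); ctrl.line_to([*place,zg+.0065],.03)
    ctrl.wait(.2); print("ft",ctrl.read_ft_force()); ctrl.gripper_open(); ctrl.wait(.2)
    ctrl.line_to([*place,zu+.03],.15); print("t",ctrl.read_time_s())
E
python3 - <<'E'
from jar import *
h=np.pi/2
for p in ([.4443,-.0577],[.4205,-.2817],[.4263,.115],[.5479,.0013]): print(ctrl.ik([*p,.175],down(h)))
ctrl.movep([.40,.20,.25],down(h))
jar([.4443,-.0577],[.4205,-.2817],h,h-.5)
cv2.imwrite("pics/top1.png",ctrl.snapshot("top"))
E
```

```text
[-0.31683876  0.11133485 -0.31265202  1.14680946  0.         -0.31683876]
[-0.75618223  0.2081594  -0.19194179  1.17069513  0.         -0.75618223]
[ 0.07300335  0.10039004 -0.32539927  1.14500701  0.          0.07300335]
[-0.15080781  0.27718333 -0.09740385  1.19620915  0.         -0.15080781]
w 0.055034120969129095 41.6153222322464
up w 0.05493689673910588 [-0.52093428  0.02922414 -3.13606744]
ft [-0.2785202  -0.29353739 -2.43668262]
t 9.6167
```

View pics/top1.png

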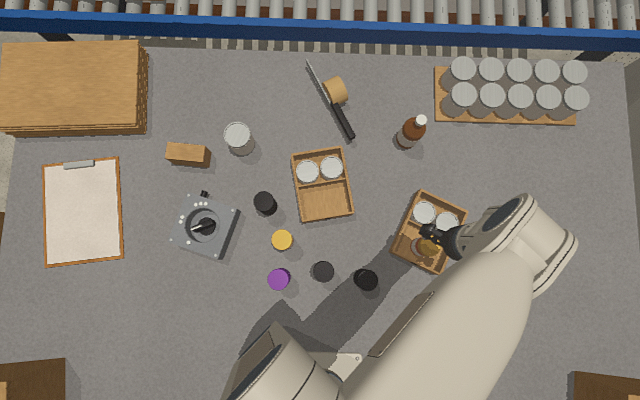

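Carton 2's gap at (425,245) now holds a jar, and nothing else has moved. Next is the second jar.

```bash
python3 - <<'E'
from jar import *
h=np.pi/2
jar([.4263,.115],[.5479,.0013],h,h)
ctrl.gripper_close(40)
print(ctrl.read_gripper_width())
ctrl.movep([.40,.22,.22],down(h)); 
a=ctrl.snapshot("top"); cv2.imwrite("pics/top2.png",cv2.resize(a[110:300,160:480],None,fx=2.5,fy=2.5,interpolation=cv2.INTER_CUBIC))
# dial push plan: check ik
yaw=-.308;c=np.array([.4638,.3447])
for H in (1.917,1.334):
    for s in (0,np.pi): print(ctrl.ik([*c,.05],down(H+s)))
print(ctrl.read_time_s())
E
```

```text
w 0.05497381592622451 41.58255994319916
up w 0.054970918749905215 [ 0.28536052 -0.37493106 -4.06479828]
ft [ 0.07604937  0.50841758 -3.80658415]
t 17.8
-4.225032388341538e-05
[ 0.49396041  0.41507496 -0.23008974  0.92563163  0.          0.14775674]
[ 0.49396041  0.41507496 -0.23008974  0.92563163  0.         -2.99383591]
[ 0.49396041  0.41507496 -0.23008974  0.92563163  0.          0.73075674]
[ 0.49396041  0.41507496 -0.23008974  0.92563163  0.         -2.41083591]
19.65
```

View pics/top2.png

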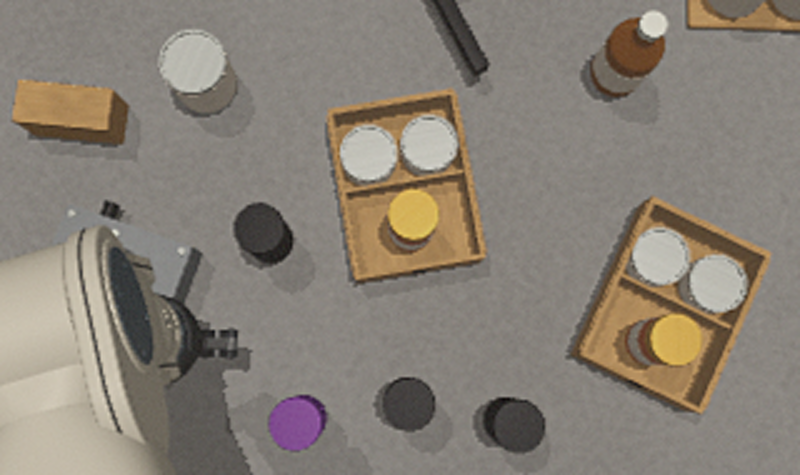

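Both jars stand upright in their gaps, with lids at crop (414,215) and (676,340), and the bystanders haven't moved. An open gripper is wider than the well, so I'll push the bar round with the fingers closed.

```bash
cat > dial.py <<'E'
from h import *
yaw=-.308; C=np.array([.4638,.3447])
def pt(H,d,z,a=.012):
    return [*(C+a*np.array([np.cos(H),np.sin(H)])+d*np.array([-np.sin(H),np.cos(H)])),z]
def push(q0,q1,z=.050,d=.019):
    H=lambda q:yaw+np.pi-q
    ctrl.movep(pt(H(q0),.024,.12),down(H(q0)))
    ctrl.line_to(pt(H(q0),.024,.072),.1); ctrl.line_to(pt(H(q0),.024,z),.05)
    print("in",ctrl.read_ft_force())
    for q in np.linspace(q0,q1,8):
        ctrl.line_to(pt(H(q),d,z),.03,down(H(q))); f=ctrl.read_ft_force()
        print(round(q,2),f.round(1),round(ctrl.read_time_s(),1))
        if np.linalg.norm(f)>30: print("STOP"); break
    ctrl.line_to(pt(H(q),.0235,z),.05); ctrl.line_to(pt(H(q),.0235,.14),.12)
    ctrl.movep([.40,.15,.25],down(np.pi/2))
E
python3 - <<'E'
from dial import *
push(.9,1.5)
a=ctrl.snapshot("top"); cv2.imwrite("pics/top3.png",a)
cv2.imwrite("pics/dial3.png",cv2.resize(a[180:270,160:250],None,fx=6,fy=6,interpolation=cv2.INTER_CUBIC)); print(ctrl.read_time_s())
E
```

```text
in [ 0.33532013 -0.1817311  -0.57560206]
0.9 [-4.5  0.2  1.7] 21.9
0.99 [-6.3 -1.4  1.5] 22.1
1.07 [-5.9 -1.2  2. ] 22.4
1.16 [-4.8  0.2  1. ] 22.6
1.24 [-4.6 -0.8  0.1] 22.9
1.33 [-4.9 -0.2  1. ] 23.1
1.41 [-4.4  0.4  0.4] 23.4
1.5 [-4.7  1.1  0.6] 23.6
25.8
```

View pics/dial3.png

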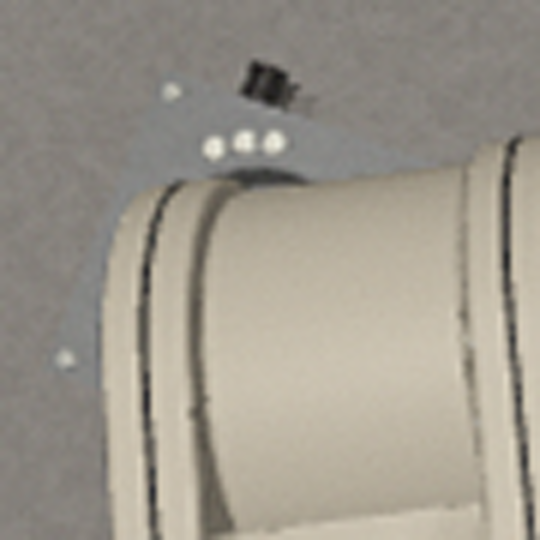

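The arm covers the dial, so I'll move it aside and look again.

```bash
python3 - <<'E'
from dial import *
ctrl.movep([.40,-.12,.27],down(np.pi/2))
a=ctrl.snapshot("top"); cv2.imwrite("pics/top4.png",a)
cv2.imwrite("pics/dial4.png",cv2.resize(a[180:270,160:250],None,fx=6,fy=6,interpolation=cv2.INTER_CUBIC)); print(ctrl.read_time_s())
E
```

```text
26.9
```

View pics/dial4.png

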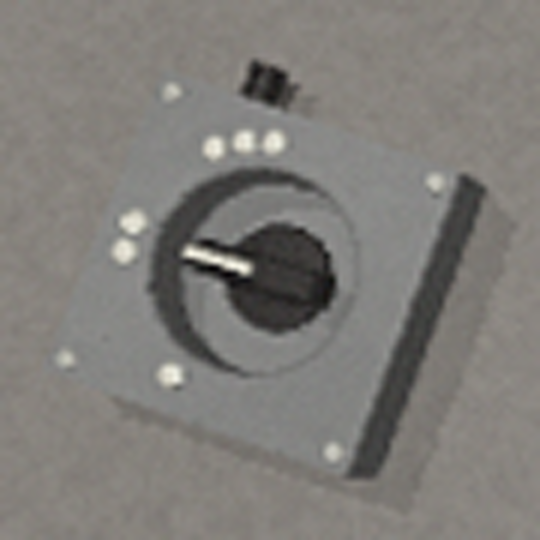

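The pointer's white line now runs from (250,268) to (184,251), close to the two-dot direction. I'll compute the angle.

```bash
python3 - <<'E'
from dial import *
dc=lambda p:crop(p,6,160,180)
for l in ([[250,270],[188,297]],[[250,268],[184,251]]):
    for z in (.05,.066):
        A,B=topxy(dc(l),z); t=B-A; u=B-C
        print(z,"line q",yaw+np.pi-np.arctan2(t[1],t[0]),"centre-tip q",yaw+np.pi-np.arctan2(u[1],u[0]),np.linalg.norm(u))
E
```

```text
0.05 line q 0.8161935739790995 centre-tip q 0.9160794550208189 0.03689851646181083
0.066 line q 0.8161935739791017 centre-tip q 0.837742303280171 0.03266318761022
0.05 line q 1.4863983402026781 centre-tip q 1.499852302207279 0.03927088944285107
0.066 line q 1.4863983402026808 centre-tip q 1.4989848310045766 0.03412506203744075
```

The dial reads about 1.49 rad (target 1.35 to 1.65), so I'm handing in.

```bash
python3 - <<'E'
from bench import ctrl
print(ctrl.close_job())
E
```

```text
the job is handed in; nothing more can be done
None
```

I handed the job in: one jar stands upright and released in each carton's gap, the dial measures about 1.49 rad (two-dot mark at 1.5), and the camera showed no shift of the bottle, tin or tea packet; the hand-in returned no verdict.

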